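# Fit the stop pin in the tray sealer

### The arm

A 7-joint arm with a two-finger parallel gripper is mounted at the origin on the work surface. World frame = base frame: x ahead of the robot, y to its left, z up, the work surface at z = 0. Lengths are in m, angles in rad, forces in N, time in s.
With the tool pointing down it reaches from about 0.4 to 0.875 m from the base axis. Payload 6.5 kg.
Tool frame: the origin (TCP) lies at the very end of the fingers, on their centre line; the grasp point (between the pads) lies 19 mm behind it; z points along the fingers, y is the direction in which the jaws open and shut (so a half turn about z gives the same grasp; the last joint's range is limited). The gripper opens to 88 mm and grips with 3 to 60 N. Pads are 18 mm wide; open, the fingers measure 123 mm over their backs; the gripper's body (75 mm by 187 mm) begins 45 mm behind the grasp point.
Start: joints at [-1.333, 0.536, -0.004, 1.538, 0.003, 1.067, -0.071], TCP at [0.194, 0.62, 0.239] pointing down, gripper open.
Joint ranges: [-2.7, 2.7], [-0.37, 2.16], [-1.27, 1.26], [0.24, 2.4], [-1.31, 4.45], [0.19, 1.91], [-2.76, 2.76]. Speed limits (rad/s): [2.39, 2.39, 3.14, 3.14, 3.14, 3.14, 3.14].

### API

Orientations are given as a 3x3 rotation matrix whose columns are the frame's x, y, z axes.
In Python, from cell import r gives the robot as it stands. The module is installed in compiled form; this text tells all that it offers.
- The arm moves only by the shell command python3 -m jog 'ROWS'. ROWS is JSON, one flat list of numbers, 7 for each row, row after row: the turn, a rotation vector about the tool's x, y, z in degrees, then the shift along the tool's x, y, z in cm, then the opening in per cent of the stroke, from 0 (shut) to 100 (fully open). A call has 1 to 20 rows; each row is the pose to reach, as a shift and turn from the pose measured when the call began, along the tool's axes at that moment; what a row does not reach only later rows make up. A row lasts 1/8 s, in which the tool goes at most 62.5 mm and 10.7 degrees, less where a joint would pass 70% of its speed; a pose out of reach is approached as far as the arm can. A call with a gripper value outside its range is refused whole. The fingers move at their own pace and stop on an object; the grip force is fixed at half the most. Time passes only in rows, so rows that repeat a pose let the fingers close. It gives the time, the measured TCP pose, the force and the opening at its end, in the units of the state.
- r.observe(): the state, without advancing time (a new reading comes with each control period).
- r.grab_frame(name): name is "scene" or "top" or "wrist"; returns a dict with "image" (420x560x3 uint8, blue, green, red), "vertical_fov" (degrees; the focal length in pixels is half the picture's height over the tangent of half this angle, whatever the lens; pixels are square), "cx", "cy" (the principal point, pixels), "k1" (the pictures are not rectified: a ray, as slopes to the right and down, at radius r is drawn at 1 + k1 r^2 times it, then the intrinsics apply), "pose" (4x4, takes a point from camera to world coordinates); the wrist camera has in their place "T_tool_cam" (4x4, takes a point from camera to tool coordinates, whose origin is the TCP and whose axes are the flange's). Camera axes: x right, y up, looking along -z (the intrinsics and any distortion apply to the point x, -y, -z); pixel columns grow to the right and rows downward; lengths in m; the calibration is good to about 2 mm. A picture is of the moment at which its call begins: read the wrist's pose just before it. There is no depth.
- r.finish_job(): hands the job in, once; it reports no verdict.
The state is a dict: "time_s": time; "qpos": joint angles; "qvel": joint speeds; "joint_torque": joint torques, N m; "ee_pos": TCP position; "eef_rot": TCP orientation; "ft_force": force on the tool from outside, world axes, zero at the start; "wrist_torque": the same for the moment, N m; "finger_gap": opening from 0.0 (shut) to 1.0 (fully open).
Only numpy, scipy, OpenCV 4.12 (cv2) and the standard library are available. Lean on these libraries where they do the work, as an engineer would, in place of code of your own. Each camera call takes 0.05 s, during which the arm holds its last target. There are 200 camera calls.

### The job

Take the stop pin out of its grey rest, put it down the round well in the tray sealer's deck and feel about with its tip over the bottom of the well until it finds the hidden hole, keeping hold of the pin until it has dropped into the hole. Seat it fully home, upright, and let go of it. Never push or drag the pin against the machine with more than 30 N, and leave the meal trays and the jar where they are.

Things in the scene. Friction and masses are not known exactly. Their poses are not given: they have to be found in the camera images.
- sealer: Tray sealing machine, stainless steel, fixed to the counter: a low body 260 (x) by 400 (y) by 90 mm high with two open rectangular tray pockets and, on its +y end, the open sealing head standing up to about 300 mm. Origin: centre of its underside; z up. Its flat deck is 90 mm above the counter.
- well (a point): Centre of the mouth of the round index well in the deck, level with the deck, at x = -70, y = -130 mm in the sealer's frame, axes parallel to the sealer's. The well is 36 mm in diameter and 25 mm deep, with upright walls and a flat, dark, rigid floor. The pin's tip is 25 mm below this point when it stands on the floor and 47 mm below when fully home in the hole.
- well_floor (a point): Centre of the well's floor, 25 mm below the mouth. In the floor is one rigid blind round hole, 13.5 mm in diameter, 22 mm deep, with a 1.5 mm chamfer. An eccentric bush carries it, so the hole's axis lies 3.5 to 6.5 mm to one side of this point, in any direction: no pose of the hole itself is given.
- rest: Grey plastic block, 70 by 70 by 45 mm, fixed to the counter, in which the pin stands to begin with, upright in a loose blind hole 35 mm deep in the middle of its top (the pin's tip is 10 mm above the counter). Origin: centre of its underside; z up.
- pin: Round steel shaft 12 mm in diameter and 60 mm long, with a 1.5 mm chamfer at the tip, and on top of it a black square knob, 22 by 22 mm and 28 mm high (88 mm overall, about 80 g). Origin: centre of the tip (the lower end); z runs along the shaft to the knob, x and y are square to the knob's sides. The middle of the knob is 74 mm from the tip. Fully home, its knob's underside is 13 mm above the deck.
- meal_in_die: Bystander: filled, lidded clear meal tray 150 by 105 by 45 mm, loose in the tray pocket nearer the sealing head; top 5 mm above the deck. Origin: centre of its underside.
- meal_counter: Bystander: a like meal tray, 150 by 105 by 45 mm, loose on the counter. Origin: centre of its underside.
- jar: Bystander: amber glass jar with a steel lid, 64 mm in diameter, 85 mm high, loose on the counter. Origin: centre of its underside.

How it is judged:
By the outcome, as a careful person would: the job done as asked, in the order asked, and still so for the second after the job is handed in, with the robot touching nothing.
It also fails if it takes over 72 s, if anything falls off the work surface, if the arm or the gripper's body presses on something with over 40 N, if the wrist force passes 120 N, or if a joint passes its speed limit or range.

## Working session

There is one attempt and no reset: what is moved stays moved. The work goes in short steps, Python scripts to look and compute and a shell command to move; the robot and the scene stay as the last step left them, time stands still between calls to the robot, and variables do not carry over. Pictures are saved under pics/ and viewed, about 8 in all and at most 12, crops included, and the job is handed in when it is done.

```bash
mkdir -p pics; cat > h.py <<'E'
import numpy as np, cv2
from cell import r
def grab(n,save=None):
    s=r.observe(); f=r.grab_frame(n)
    f['s']=s
    if 'pose' not in f:
        T=np.eye(4);T[:3,:3]=s['eef_rot'];T[:3,3]=s['ee_pos'];f['pose']=T@np.array(f['T_tool_cam'])
    f['pose']=np.array(f['pose'])
    if save: cv2.imwrite('pics/'+save,f['image'])
    return f
def K(f):
    F=f['image'].shape[0]/2/np.tan(np.radians(f['vertical_fov'])/2)
    return np.array([[F,0,f['cx']],[0,F,f['cy']],[0,0,1.]]),np.array([f['k1'],0,0,0.])
def ray(f,u,v):
    k,d=K(f);p=cv2.undistortPoints(np.array([[[u,v]]],float),k,d)[0,0]
    return f['pose'][:3,3],f['pose'][:3,:3]@np.array([p[0],-p[1],-1])
def onz(f,u,v,z):
    o,d=ray(f,u,v);return o+d*(z-o[2])/d[2]
def proj(f,P):
    c=f['pose'][:3,:3].T@(np.array(P)-f['pose'][:3,3]);k,d=K(f)
    return cv2.projectPoints(np.array([[c[0],-c[1],-c[2]]]),np.zeros(3),np.zeros(3),k,d)[0][0,0]
def cross(fa,a,fb,b):
    o1,d1=ray(fa,*a);o2,d2=ray(fb,*b)
    t=np.linalg.lstsq(np.c_[d1,-d2],o2-o1,rcond=None)[0]
    p,q=o1+d1*t[0],o2+d2*t[1];return (p+q)/2,np.linalg.norm(p-q)
E
python3 - <<'E'
from h import *
np.set_printoptions(precision=3,suppress=True)
for n in ['scene','top']:
    f=grab(n,n+'0.png');print(n,f['vertical_fov'],f['cx'],f['cy'],f['k1'],f['pose'])
s=r.observe();print(s)
E
```

```text
scene 49.58467833757328 279.0360305040879 214.0706936246628 0.038737018303196175 [[ 0.823 -0.386  0.416  1.121]
 [ 0.568  0.546 -0.616 -0.782]
 [ 0.01   0.743  0.669  0.891]
 [ 0.     0.     0.     1.   ]]
top 45.89361372383265 280.36461528829574 220.53006000524906 -0.10050262814217005 [[ 0.022  0.996 -0.092  0.473]
 [-1.     0.022 -0.005 -0.039]
 [-0.003  0.092  0.996  1.505]
 [ 0.     0.     0.     1.   ]]
{'time_s': 0.1, 'qpos': array([-1.333,  0.537, -0.004,  1.539,  0.003,  1.067, -0.071]), 'qvel': array([-0.002, -0.002,  0.   , -0.003, -0.   ,  0.001,  0.003]), 'joint_torque': array([  0.003, -57.207,   0.994, -25.223,  -0.056,   0.013,   0.   ]), 'ee_pos': array([0.194, 0.62 , 0.238]), 'eef_rot': array([[-0.954,  0.299, -0.   ],
       [ 0.299,  0.954, -0.002],
       [-0.   , -0.002, -1.   ]]), 'ft_force': array([-0.012, -0.12 , -1.023]), 'wrist_torque': array([-0.014, -0.029,  0.04 ]), 'finger_gap': 0.9997453579970003}
```

View pics/top0.png

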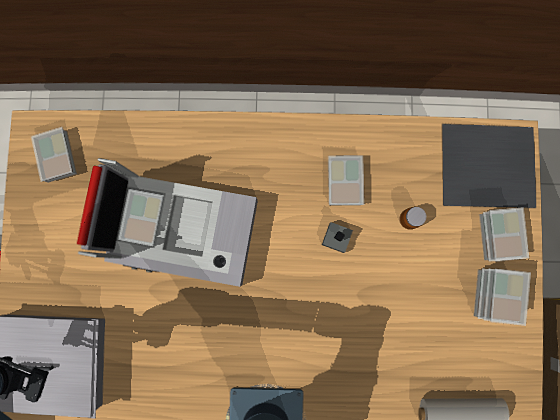

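View pics/scene0.png

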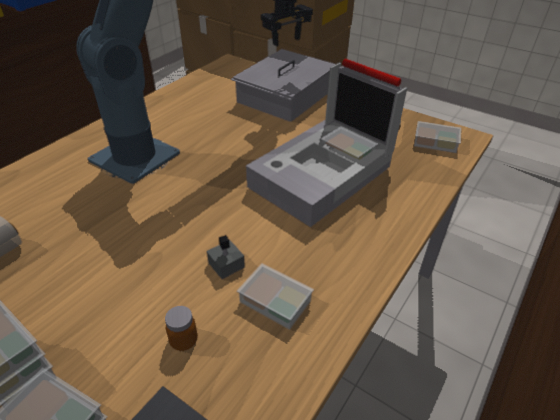

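Top view: the well is the dark disc at about (220,261), the rest and knob are at about (340,237), the jar is at (413,216) and the counter tray at (346,180). In the scene view the knob is at about (225,242) and the well at (276,163).

```bash
python3 - <<'E'
from h import *
np.set_printoptions(precision=4,suppress=True)
t=grab('top');s=grab('scene')
def dark(f,c,w,th):
    u,v=c;im=f['image'][v-w:v+w,u-w:u+w].max(2);m=(im<th).astype(np.uint8)
    n,l,st,ce=cv2.connectedComponentsWithStats(m)
    for i in range(1,n):
        if st[i,4]>15: print(st[i],ce[i]+[u-w,v-w])
print('well t');dark(t,(220,261),14,75);print('knob t');dark(t,(340,237),16,40);print('well s');dark(s,(276,163),12,70);print('knob s');dark(s,(225,242),14,40)
for n,a,b,z in [('well',(219.5,260.5),(276,163),.09),('knob',(340,237),(225,240),.098)]:
    print(n,onz(t,*a,z),onz(s,*b,z),cross(t,a,s,b))
big=[cv2.resize(f['image'][y-20:y+20,x-26:x+26],None,fx=8,fy=8,interpolation=0) for f,x,y in[(t,220,261),(t,340,237),(s,276,163),(s,225,244)]]
cv2.imwrite('pics/c.png',cv2.resize(np.vstack([np.hstack(big[:2]),np.hstack(big[2:])]),(780,600)))
E
```

```text
well t
[  8   8  12  13 116] [219.1552 261.0862]
knob t
[10 10 11 10 65] [339.1385 235.8308]
well s
knob s
[ 9  8  9 14 97] [223.9072 242.5258]
well [0.4855 0.1392 0.09  ] [0.4845 0.1389 0.09  ] (array([0.4851, 0.1388, 0.0903]), np.float64(0.0009530600551831899))
knob [ 0.5597 -0.2024  0.098 ] [ 0.5731 -0.2064  0.098 ] (array([ 0.5631, -0.2012,  0.0875]), np.float64(0.007393573830521821))
```

View pics/c.png

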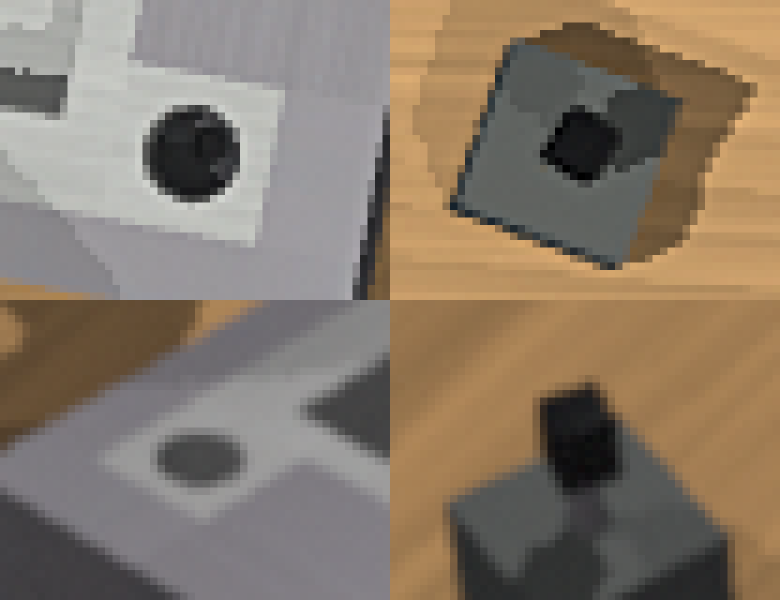

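```bash
python3 -m jog '[0,0,10,-5,-6,-2,100, 0,0,20,-59.4,-67.3,-2,100, 0,0,20,-59.4,-67.3,-2,100, 0,0,20,-59.4,-67.3,-2,100, 0,0,20,-59.4,-67.3,-2,100, 0,0,20,-59.4,-67.3,-2,100, 0,0,20,-59.4,-67.3,-2,100, 0,0,20,-59.4,-67.3,-2,100, 0,0,20,-59.4,-67.3,-2,100, 0,0,20,-59.4,-67.3,-2,100, 0,0,20,-59.4,-67.3,-2,100, 0,0,20,-59.4,-67.3,-2,100, 0,0,20,-59.4,-67.3,-2,100, 0,0,20,-59.4,-67.3,-2,100, 0,0,20,-59.4,-67.3,-2,100, 0,0,20,-59.4,-67.3,-2,100, 0,0,20,-59.4,-67.3,-2,100, 0,0,20,-59.4,-67.3,-2,100]'
python3 - <<'E'
from h import *
np.set_printoptions(precision=4,suppress=True)
f=grab('wrist','w1.png');print(f['s']['ee_pos'],f['s']['qpos'],f['s']['qvel'].max(),f['s']['eef_rot'],f['T_tool_cam'],f['vertical_fov'],proj(f,(.562,-.203,.098)))
E
```

```text
time_s: 2.45
ee_pos: [0.5598, -0.1982, 0.2589]
eef_rot: [[-0.796, 0.606, -0.0], [0.606, 0.796, 0.0], [0.0, -0.0, -1.0]]
ft_force: [-0.4, -0.9, 0.2]
finger_gap: 0.995
[ 0.5598 -0.1982  0.2589] [-0.1168  0.4551  0.5198  1.6962 -0.2532  1.058   1.4045] 0.004306341912179286 [[-0.7957  0.6057 -0.0003]
 [ 0.6057  0.7957  0.    ]
 [ 0.0003 -0.0002 -1.    ]] [[ 0.0005  0.9534  0.3017  0.0773]
 [ 1.     -0.0006  0.0001  0.0012]
 [ 0.0003  0.3017 -0.9534 -0.1453]
 [ 0.      0.      0.      1.    ]] 60.06157559669055 [273.8665 196.9838]
```

View pics/w1.png

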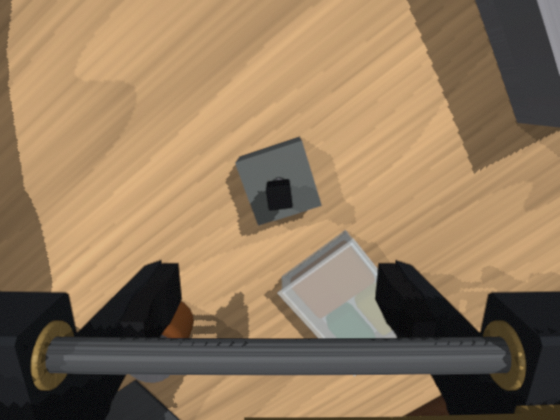

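Wrist view: the knob is at about (279,193), almost square to the jaws, in the rest (237–320, 138–225). The jar and tray are off below.

```bash
python3 - <<'E'
from h import *
np.set_printoptions(precision=4,suppress=True)
f=grab('wrist')
g=f['image'].max(2)[165:225,245:315]
print(g[::2,14:52:1][4:26])
m=(g<28).astype(np.uint8);n,l,st,ce=cv2.connectedComponentsWithStats(m)
for i in range(1,n):
    if st[i,4]>50:
        c=cv2.findContours((l==i).astype(np.uint8),0,2)[0][0];print(st[i],ce[i]+[245,165],cv2.minAreaRect(c))
E
```

```text
[[102 102 102 102 102 102 102 103 103 102 103 103 102 103 102 102 102 101
  102 102 102 102 102 103 101 102 102 102 103 103 101 101 102 102 103 102
  102 103]
 [102 101 102 101 102 103 101 103 102 101 103 103 103 103 103 103 102 101
  100  99  98  98 100 101 103 103 102 104 102 102 102 101 103 103 103 102
  103 102]
 [102 102 102 101 101 102 102 103 101 104 103 101 103 101  98  94  86  80
   81  80  75  68  70  76  85  91  94  92  94  97 100 103 103 102 102 102
  102 102]
 [102 103 103 102 101 102 101 102 100  99  96  92  89  83  72  59  59  65
   70  70  63  51  44  37  34  37  36  36  37  47  72  91 101 102 103 103
  102 102]
 [103 103 102 101 102 102 100  91  75  54  42  35  32  27  24  18  19  17
   20  20  18  16  16  15  15  17  18  14  18  24  50  81  98 101 102 101
  102 102]
 [102 102 102 102 102 102  96  74  40  17  15  16  16  18  15  16  16  14
   15  17  19  16  13  20  18  15  19  20  18  17  37  74  96 101 101 103
  102 102]
 [102 103 103 103 102 100  89  62  29  16  17  19  19  15  15  19  18  20
   19  19  23  23  21  23  20  21  22  23  25  22  34  59  81  91  93  9
[... 1844 characters left out ...]
8  59  70  75  76  80  82  88  94  95  95  97  97  97  96  96  94
   93  92]
 [ 63  61  63  62  61  62  63  61  62  62  60  59  60  58  59  60  61  60
   66  79  93 100 102 101 102 102 102 102 102 102 101 102 103 102 101 102
  101 101]
 [ 63  61  62  62  62  62  62  61  61  63  63  61  61  62  60  62  62  65
   74  89  97 102 101 103 103 103 103 101 103 103 103 101 100 102 100  98
   98  98]
 [ 61  62  62  61  63  63  62  62  61  62  63  61  61  62  63  66  76  90
   97 101 101 102 102 103 102 103 101 102 100  99  99  99  99  98  97  96
   98  98]]
[ 22  15  25  29 585] [278.5641 193.9487] ((33.369232177734375, 28.953847885131836), (27.287641525268555, 22.574321746826172), 82.87498474121094)
```

```bash
python3 - <<'E'
from h import *
f=grab('wrist');p=onz(f,279,197,.098);R=np.array(f['s']['eef_rot']);e=np.array(f['s']['ee_pos']);print(p,R.T@(p-e)*100,f['s']['ft_force'])
E
```

```text
[ 0.56488691 -0.20001095  0.098     ] [-0.47783631  0.20006104 16.10635962] [-0.66115625  0.31143037 -1.00085787]
```

```bash
python3 -m jog '[0,0,-7,-0.5,0.2,5,100, 0,0,-7,-0.5,0.2,11,100, 0,0,-7,-0.5,0.2,15,100, 0,0,-7,-0.5,0.2,18,100, 0,0,-7,-0.5,0.2,19.3,100, 0,0,-7,-0.5,0.2,19.3,100, 0,0,-7,-0.5,0.2,19.3,25, 0,0,-7,-0.5,0.2,19.3,0, 0,0,-7,-0.5,0.2,19.3,0, 0,0,-7,-0.5,0.2,19.3,0, 0,0,-7,-0.5,0.2,19.3,0, 0,0,-7,-0.5,0.2,19.3,0]'; python3 -c "
from h import *
grab('wrist','w2.png')"
```

```text
time_s: 4.1
ee_pos: [0.5651, -0.2004, 0.0661]
eef_rot: [[-0.863, 0.505, 0.0], [0.505, 0.863, -0.0], [-0.0, -0.0, -1.0]]
ft_force: [0.3, -0.4, 0.1]
finger_gap: 0.345
```

View pics/w2.png

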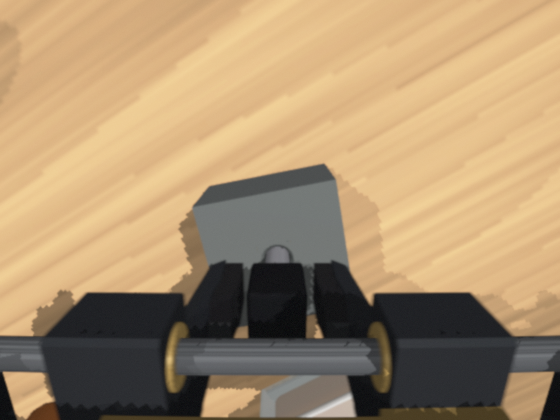

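Wrist view: the knob (250–305, 262–338) sits centred between the pads (inner faces near 243 and 315), and they are still closing.

```bash
python3 -m jog '[0,0,0,0,0,0,0, 0,0,0,0,0,0,0, 0,0,0,0,0,0,0, 0,0,0,0,0,0,0, 0,0,0,0,0,-1,0, 0,0,0,0,0,-1,0]'
```

```text
time_s: 4.9
ee_pos: [0.5656, -0.2007, 0.077]
eef_rot: [[-0.863, 0.505, 0.001], [0.505, 0.863, -0.001], [-0.002, -0.0, -1.0]]
ft_force: [0.3, -0.1, -0.5]
finger_gap: 0.245
```

```bash
python3 -m jog '[0,0,0,0,0,-4,0, 0,0,0,1,1,-9,0, 0,0,0,4,6,-12,0, 0,0,0,8,10.5,-12,0, 0,0,0,12,15,-12,0, 0,0,0,16,20,-12,0, 0,0,0,18,24,-12,0, 0,0,0,18,25.2,-12,0, 0,0,0,18,25.2,-12,0, 0,0,0,18,25.2,-12,0, 0,0,0,18,25.2,-12,0]'; python3 -c "
from h import *
f=grab('wrist','w3.png');print(proj(f,(.485,.139,.09)),f['s']['qpos'])"
```

```text
time_s: 6.28
ee_pos: [0.5373, 0.106, 0.1967]
eef_rot: [[-0.862, 0.507, 0.001], [0.507, 0.862, -0.001], [-0.002, -0.001, -1.0]]
ft_force: [-0.2, -0.2, -0.4]
finger_gap: 0.246
[279.51161439 122.10855158] [-0.61735202  0.43964318  0.4389043   1.87173232 -0.23464272  0.88020801
  0.97402681]
```

View pics/w3.png

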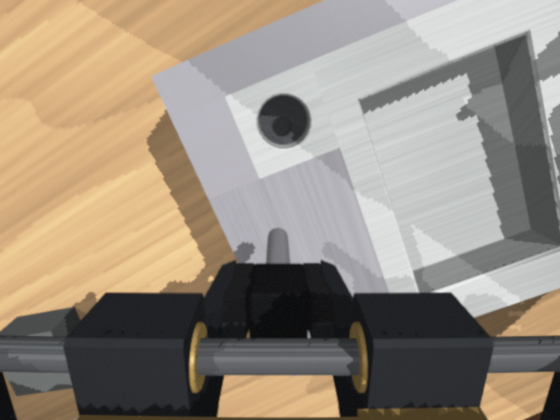

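Wrist view: the well mouth is at about (284,121), the pin shaft with its tip is at about (278,230), and a darker patch shows in the well.

```bash
python3 - <<'E'
from h import *
np.set_printoptions(precision=4,suppress=True)
f=grab('wrist');im=f['image'];g=im.max(2)
x0,y0=250,85
m=(g[y0:160,x0:320]<110).astype(np.uint8)
c=max(cv2.findContours(m,0,2)[0],key=cv2.contourArea);e=cv2.fitEllipse(cv2.convexHull(c));print(e)
u,v=e[0][0]+x0,e[0][1]+y0
p=onz(f,u,v,.09);R=np.array(f['s']['eef_rot']);ep=np.array(f['s']['ee_pos']);print(u,v,p,R.T@(p-ep)*100)
# expected tip location
tip=ep+R@[0,0,.055];print('tip px',proj(f,tip))
for a in[(0,0,0.055),(.006,0,.055)]:print(proj(f,ep+R@np.array(a)))
q=[onz(f,e[0][0]+x0+d,v,.09) for d in(-e[1][0]/2,e[1][0]/2)];print('diam',np.linalg.norm(q[0]-q[1]))
fl=proj(f,p-[0,0,.025]);print('floor centre px',fl)
a=np.clip(im[85:160,245:325].astype(float)*2.5,0,255).astype(np.uint8);a=cv2.resize(a,None,fx=7,fy=7,interpolation=cv2.INTER_CUBIC)
b=cv2.resize(im[205:265,250:305],None,fx=5,fy=5,interpolation=cv2.INTER_CUBIC);b=cv2.copyMakeBorder(b,0,a.shape[0]-b.shape[0],0,800-560-b.shape[1] if b.shape[1]<240 else 0,0)[:,:240]
cv2.imwrite('pics/c2.png',np.hstack([a,b])[:600])
E
```

```text
((33.53533172607422, 34.63167953491211), (49.47725296020508, 51.73554992675781), 119.07475280761719)
283.5353317260742 119.63167953491211 [0.4849 0.1425 0.09  ] [ 6.3649  0.4721 10.6629]
tip px [276.2366 235.5698]
[276.2366 235.5698]
[276.2266 225.9791]
diam 0.03335143274553171
floor centre px [283.0729 117.7104]
```

View pics/c2.png

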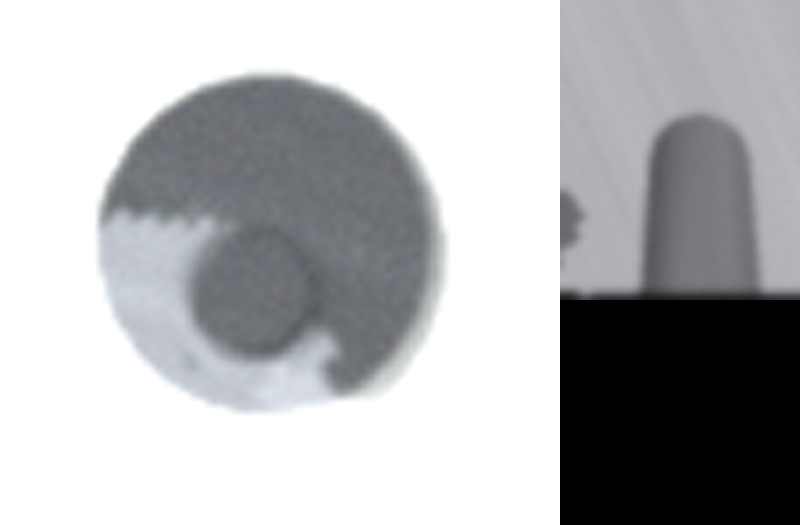

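The crop shows the hole on the well floor: a dark disc at about (281.4,126.7), 18 px across. Measured in the same picture as the tip, it gives a hint, and I will confirm it by feel.

```bash
python3 - <<'E'
from h import *
np.set_printoptions(precision=4,suppress=True)
f=grab('wrist');R=np.array(f['s']['eef_rot']);ep=np.array(f['s']['ee_pos'])
for n,u,v,z in[('hole',281.4,126.7,.065),('mouth',284.3,119.6,.09),('tip',279,228,.1407)]:
    p=onz(f,u,v,z);print(n,p,R.T@(p-ep)*100)
print(r.observe()['ft_force'])
E
```

```text
hole [0.49   0.1385 0.065 ] [ 5.7173  0.3517 13.1648]
mouth [0.4852 0.1433 0.09  ] [ 6.3669  0.5235 10.6637]
tip [0.5344 0.1102 0.1407] [0.4371 0.1626 5.6034]
[-0.3793  0.3145  0.3331]
```

```bash
python3 -m jog '[0,0,0,3,0.2,0,0, 0,0,0,6.8,0.4,0,0, 0,0,0,6.8,0.4,3,0, 0,0,0,6.8,0.4,4,0, 0,0,0,6.8,0.4,5,0, 0,0,0,6.8,0.4,6,0, 0,0,0,6.8,0.4,6.7,0, 0,0,0,6.8,0.4,6.9,0, 0,0,0,6.8,0.4,6.9,0]'; python3 -c "
from h import *
s=r.observe();print(s['ft_force'],s['ee_pos'],s['wrist_torque'])
f=grab('wrist','w4.png');cv2.imwrite('pics/w4c.png',cv2.resize(f['image'][170:290,190:370],None,fx=4,fy=4))"
```

```text
time_s: 7.55
ee_pos: [0.4809, 0.1447, 0.1277]
eef_rot: [[-0.862, 0.506, 0.001], [0.506, 0.862, -0.001], [-0.002, -0.0, -1.0]]
ft_force: [-0.5, 0.3, -1.7]
finger_gap: 0.245
[-0.49206209  0.3411306  -1.6940473 ] [0.48088614 0.14472959 0.12767868] [-0.06799448  0.03754588 -0.06166571]
```

View pics/w4c.png

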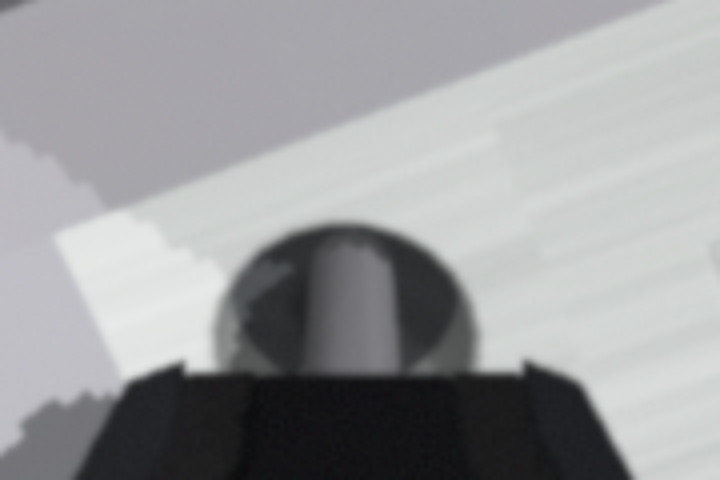

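Crop: the pin is inside the well, clear of the walls (mouth 215–478, shaft 305–400), about 6 mm above the floor.

```bash
python3 -m jog '[0,0,0,0,0,0.3,0, 0,0,0,0,0,0.5,0, 0,0,0,0,0,0.5,0]'; python3 -m jog '[0,0,0,0,0,0.1,0, 0,0,0,0,0,0.1,0]';python3 -m jog '[0,0,0,0,0,0.1,0, 0,0,0,0,0,0.1,0]'
```

```text
time_s: 7.98
ee_pos: [0.4809, 0.1447, 0.1227]
eef_rot: [[-0.862, 0.506, 0.001], [0.506, 0.862, -0.001], [-0.002, -0.0, -1.0]]
ft_force: [0.5, -0.8, -2.4]
finger_gap: 0.248
time_s: 8.22
ee_pos: [0.4808, 0.1448, 0.1217]
eef_rot: [[-0.862, 0.506, 0.001], [0.506, 0.862, -0.001], [-0.002, -0.0, -1.0]]
ft_force: [-0.5, 0.2, -1.3]
finger_gap: 0.246
time_s: 8.48
ee_pos: [0.4811, 0.1448, 0.1209]
eef_rot: [[-0.862, 0.506, 0.002], [0.506, 0.862, -0.001], [-0.002, 0.0, -1.0]]
ft_force: [0.1, -0.5, 2.3]
finger_gap: 0.25
```

```bash
python3 -m jog '[0,0,0,0,0,0.05,0, 0,0,0,0,0,0.05,0]'; python3 -m jog '[0,0,0,0,0,0.03,0, 0,0,0,0,0,0.03,0]'
```

```text
time_s: 8.72
ee_pos: [0.4813, 0.1447, 0.1208]
eef_rot: [[-0.862, 0.506, 0.002], [0.506, 0.862, -0.001], [-0.002, 0.0, -1.0]]
ft_force: [-1.8, -0.4, 5.9]
finger_gap: 0.247
time_s: 8.98
ee_pos: [0.4812, 0.1447, 0.1208]
eef_rot: [[-0.862, 0.506, 0.002], [0.506, 0.862, -0.0], [-0.002, 0.001, -1.0]]
ft_force: [-1.4, -1.5, 5.4]
finger_gap: 0.245
```

```bash
python3 -m jog '[0,0,0,-0.1,-0.03,0.06,0, 0,0,0,-0.2,-0.06,0.06,0, 0,0,0,-0.3,-0.1,0.06,0, 0,0,0,-0.4,-0.13,0.06,0]'; python3 -m jog '[0,0,0,-0.1,-0.03,0.07,0, 0,0,0,-0.2,-0.06,0.07,0, 0,0,0,-0.3,-0.1,0.07,0]'
```

```text
time_s: 9.48
ee_pos: [0.4837, 0.1427, 0.1207]
eef_rot: [[-0.863, 0.506, 0.001], [0.506, 0.863, 0.001], [-0.0, 0.002, -1.0]]
ft_force: [-2.9, 2.3, 6.8]
finger_gap: 0.247
time_s: 9.85
ee_pos: [0.4856, 0.1415, 0.1205]
eef_rot: [[-0.863, 0.505, 0.001], [0.505, 0.863, 0.003], [0.001, 0.003, -1.0]]
ft_force: [-2.2, 2.1, 7.0]
finger_gap: 0.245
```

```bash
python3 -m jog '[0,0,0,-0.1,-0.05,0.08,0, 0,0,0,-0.2,-0.1,0.08,0, 0,0,0,-0.3,-0.15,0.08,0]'; python3 -m jog '[0,0,0,-0.1,-0.05,0.08,0, 0,0,0,-0.2,-0.1,0.08,0, 0,0,0,-0.2,-0.1,0.08,0]'
```

```text
time_s: 10.22
ee_pos: [0.4874, 0.14, 0.1202]
eef_rot: [[-0.863, 0.505, 0.001], [0.505, 0.863, 0.005], [0.002, 0.004, -1.0]]
ft_force: [-2.0, 2.4, 6.9]
finger_gap: 0.243
time_s: 10.6
ee_pos: [0.4887, 0.1393, 0.12]
eef_rot: [[-0.864, 0.504, 0.001], [0.504, 0.863, 0.007], [0.003, 0.006, -1.0]]
ft_force: [-2.1, 1.7, 7.9]
finger_gap: 0.247
```

```bash
python3 -m jog '[0.35,-0.17,0,-0.05,-0.1,0.08,0, 0.35,-0.17,0,-0.1,-0.2,0.08,0, 0.35,-0.17,0,-0.15,-0.25,0.08,0, 0.35,-0.17,0,-0.15,-0.25,0.08,0]'
```

```text
time_s: 11.1
ee_pos: [0.4894, 0.1377, 0.1199]
eef_rot: [[-0.864, 0.504, 0.002], [0.504, 0.864, 0.002], [-0.0, 0.002, -1.0]]
ft_force: [-0.9, 2.7, 5.7]
finger_gap: 0.244
```

```bash
python3 -c "
from h import *
f=grab('wrist','w5.png');cv2.imwrite('pics/w5c.png',cv2.resize(f['image'][190:290,200:360],None,fx=4.5,fy=4.5))"
```

```text
(no output)
```

View pics/w5c.png

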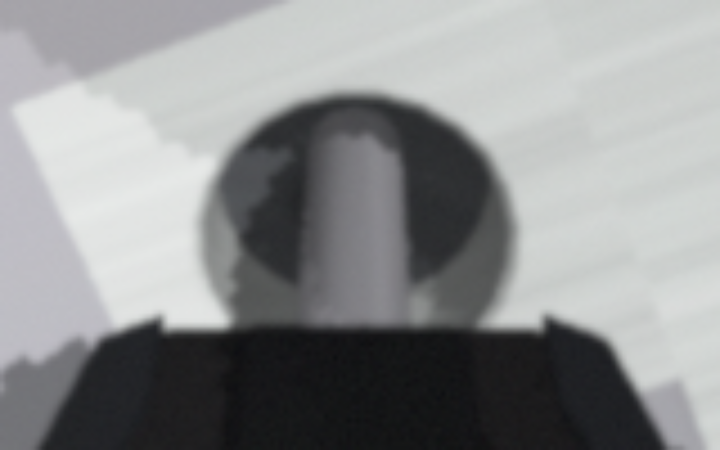

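The crop shows the pin has pivoted about the jaw axis. The tip end is now at row ~213 where it was at 228, so the tip lags the gripper by 8–9 mm (about 7°) and has hardly slid. I will lift off, tilt the tool back by 7° to set the pin upright, and go on feeling.

```bash
python3 -m jog '[0,0,0,0,0,-0.4,0, 0,0,0,0,0,-0.5,0, 0,-4,0,0,-0.1,-0.5,0, 0,-7,0,-0.2,-0.15,-0.5,0, 0,-7,0,-0.2,-0.15,-0.5,0, 0,-7,0,-0.2,-0.15,-0.5,0]'; python3 -c "
from h import *
f=grab('wrist','w6.png');s=f['s'];print(s['ft_force'])
ep=np.array(s['ee_pos']);R=np.array(s['eef_rot'])
a=np.radians(7)
for L in(.0,.055): print('if upright',proj(f,ep+R@[0,0,-.019]+np.array([0,0,-.019-L])))
cv2.imwrite('pics/w6c.png',cv2.resize(np.clip(f['image'][170:290,200:360].astype(float)*1.6,0,255).astype(np.uint8),None,fx=4.5,fy=4.5))"
```

```text
time_s: 11.9
ee_pos: [0.4905, 0.1353, 0.1249]
eef_rot: [[-0.857, 0.504, 0.106], [0.501, 0.864, -0.059], [-0.122, 0.002, -0.993]]
ft_force: [0.4, 0.5, -0.1]
finger_gap: 0.247
[ 0.40546245  0.45305991 -0.10083309]
if upright [275.50433071 275.75516072]
if upright [275.92133538 221.61761133]
```

View pics/w6c.png

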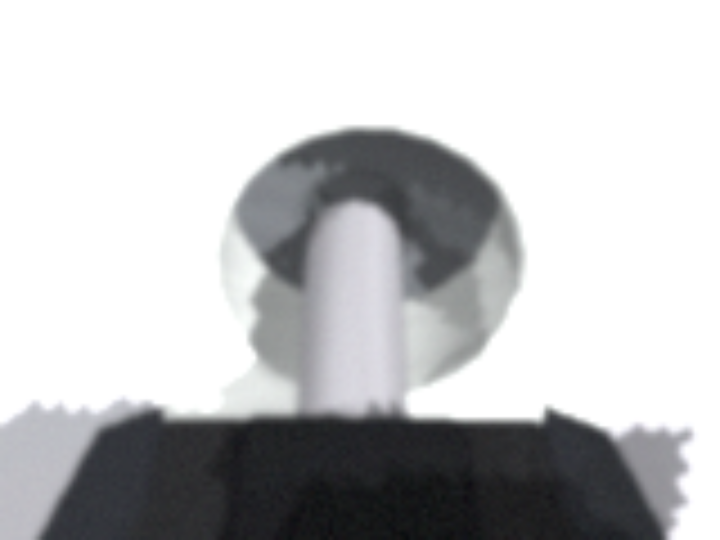

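Crop: the pin is now upright and the hole shows just behind the tip, with its rim at 315–408 and its upper edge at row 170. Projected down, the tip lands within about 1 mm of it, so I will shift y by +0.6 mm and go down.

```bash
python3 -m jog '[0,0,0,0.04,0.06,0.3,0, 0,0,0,0.06,0.06,0.5,0, 0,0,0,0.06,0.06,0.5,0]'; python3 -m jog '[0,0,0,0.012,0,0.1,0, 0,0,0,0.024,0,0.2,0, 0,0,0,0.024,0,0.2,0]'
```

```text
time_s: 12.32
ee_pos: [0.4909, 0.1354, 0.1197]
eef_rot: [[-0.857, 0.505, 0.106], [0.501, 0.863, -0.06], [-0.122, 0.002, -0.993]]
ft_force: [0.1, -0.1, -0.9]
finger_gap: 0.244
time_s: 12.7
ee_pos: [0.4909, 0.1354, 0.1176]
eef_rot: [[-0.857, 0.505, 0.106], [0.501, 0.863, -0.06], [-0.122, 0.002, -0.993]]
ft_force: [-0.5, -0.2, -1.8]
finger_gap: 0.247
```

No force at 3 mm below floor level, so the pin is entering the hole. I will go on gently, still holding it.

```bash
python3 -m jog '[0,0,0,0.024,0,0.2,0, 0,0,0,0.05,0,0.4,0, 0,0,0,0.05,0,0.4,0]'; python3 -m jog '[0,0,0,0.024,0,0.2,0, 0,0,0,0.05,0,0.4,0, 0,0,0,0.05,0,0.4,0]'
```

```text
time_s: 13.08
ee_pos: [0.4908, 0.1354, 0.1134]
eef_rot: [[-0.857, 0.505, 0.106], [0.501, 0.863, -0.06], [-0.121, 0.002, -0.993]]
ft_force: [0.2, -0.4, -1.4]
finger_gap: 0.247
time_s: 13.45
ee_pos: [0.4906, 0.1354, 0.1091]
eef_rot: [[-0.857, 0.505, 0.105], [0.501, 0.863, -0.06], [-0.121, 0.001, -0.993]]
ft_force: [0.3, -0.6, -1.2]
finger_gap: 0.246
```

```bash
python3 -m jog '[0,0,0,0.024,0,0.2,0, 0,0,0,0.05,0,0.4,0, 0,0,0,0.085,0,0.7,0, 0,0,0,0.085,0,0.7,0]'; python3 -m jog '[0,0,0,0.018,0,0.15,0, 0,0,0,0.036,0,0.25,0, 0,0,0,0.036,0,0.25,0]'
```

```text
time_s: 13.95
ee_pos: [0.4904, 0.1353, 0.1018]
eef_rot: [[-0.857, 0.505, 0.105], [0.501, 0.863, -0.06], [-0.121, 0.001, -0.993]]
ft_force: [-0.3, 0.2, -1.2]
finger_gap: 0.247
time_s: 14.32
ee_pos: [0.4904, 0.1353, 0.0992]
eef_rot: [[-0.857, 0.505, 0.105], [0.501, 0.863, -0.06], [-0.121, 0.001, -0.993]]
ft_force: [0.8, -0.4, -1.2]
finger_gap: 0.25
```

```bash
python3 -m jog '[0,0,0,0.012,0,0.1,0, 0,0,0,0.012,0,0.1,0]'; python3 -m jog '[0,0,0,0.01,0,0.06,0, 0,0,0,0.01,0,0.06,0]'
```

```text
time_s: 14.58
ee_pos: [0.4907, 0.1353, 0.0986]
eef_rot: [[-0.857, 0.505, 0.105], [0.501, 0.863, -0.06], [-0.121, 0.001, -0.993]]
ft_force: [0.0, -0.4, 4.0]
finger_gap: 0.243
time_s: 14.82
ee_pos: [0.4909, 0.1352, 0.0985]
eef_rot: [[-0.857, 0.505, 0.105], [0.501, 0.863, -0.06], [-0.121, 0.002, -0.993]]
ft_force: [-1.5, -0.6, 7.6]
finger_gap: 0.243
```

Bottomed out firmly at TCP z 0.0986, 22 mm below the floor contact at 0.1208, so it is home. Releasing.

```bash
python3 -m jog '[0,0,0,0,0,0,0, 0,0,0,0,0,0,35, 0,0,0,0,0,0,50, 0,0,0,0,0,0,50, 0,0,0,0,0,0,50, 0,0,0,0,0,0,50]'; python3 -m jog '[0,0,0,-0.25,0,-2,50, 0,0,0,-0.6,0,-5,50, 0,0,0,-1,0,-9,50, 0,0,0,-1.5,0,-12,50, 0,7,0,-5,0,-14,50, 0,7,0,-7,0,-14,50, 0,7,0,-7,0,-14,50, 0,7,0,-7,0,-14,50]'; python3 - <<'E'
from h import *
np.set_printoptions(precision=4,suppress=True)
f=grab('wrist','w7.png');t=grab('top','t7.png');s=grab('scene','s7.png');print(f['s']['ft_force'])
P=(.4895,.136)
for g in(f,t,s):print([proj(g,P+(z,)) for z in(.103,.131)])
a=cv2.resize(s['image'][130:190,235:315],None,fx=5,fy=5,interpolation=2);w=cv2.resize(f['image'],(400,300))
cv2.imwrite('pics/fin.png',np.hstack([a,w]))
E
```

```text
time_s: 15.58
ee_pos: [0.4909, 0.1352, 0.0985]
eef_rot: [[-0.857, 0.505, 0.105], [0.501, 0.863, -0.06], [-0.121, 0.002, -0.993]]
ft_force: [-0.5, 0.2, -0.6]
finger_gap: 0.502
time_s: 16.58
ee_pos: [0.5349, 0.1091, 0.2453]
eef_rot: [[-0.864, 0.504, -0.001], [0.504, 0.864, 0.002], [0.002, 0.001, -1.0]]
ft_force: [-0.2, -0.6, -0.1]
finger_gap: 0.497
[-0.2306 -0.6165 -0.0799]
[array([276.9985, 131.8622]), array([276.9076, 135.26  ])]
[array([220.0901, 259.0501]), array([218.8397, 258.9039])]
[array([276.8495, 160.4624]), array([276.9168, 152.618 ])]
```

View pics/fin.png

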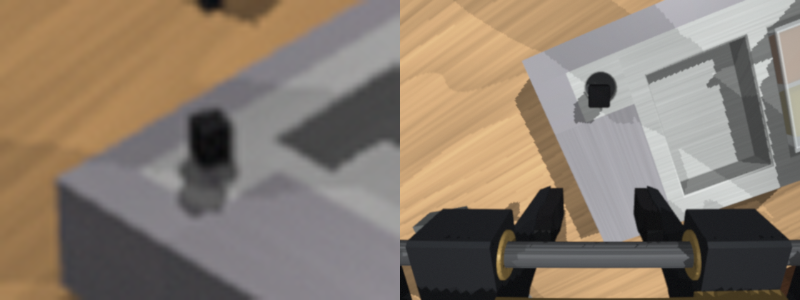

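The scene crop shows the knob upright and low over the well at about (277,157); the predicted middle for "fully home" is (276.9,156.5). The gripper is clear of everything, so I will hand the job in.

```bash
python3 -c "
from h import *
a,b=[cv2.imread('pics/'+n) for n in('top0.png','t7.png')]
for n,(x,y,w,h) in dict(die=(125,192,38,50),tray=(325,152,45,55),jar=(398,202,32,30)).items(): print(n,cv2.absdiff(a,b)[y:y+h,x:x+w].mean().round(1))
print(r.finish_job())"
```

```text
die 11.3
tray 12.0
jar 11.5
the job is handed in; nothing more can be done
None
```

The stop pin is fully home in the hidden hole, upright and let go of, and the job is handed in. The robot's clock read about 17 s against the 72 s limit.

- **Getting there:** I lifted the pin out of the rest by its knob and put it down the well, where it touched the floor at TCP z 0.1208. I felt across the floor with about 6–9 N.
- **What went wrong on the way:** dragging the tip made the pin pivot about 7° in the jaws, and the tip hardly slid. I lifted it off the floor, tilted the tool to set the pin upright, and aimed it with the wrist camera, which showed the hole. It then dropped in with no resistance while held.
- **Seating:** it bottomed at TCP z 0.0986, which is 22.2 mm below the floor contact against the 22 mm hole depth. The press there was about 9 N, and the highest reading of the job was about 10 N, against the 30 N limit. Forces were read at the end of each move, so brief peaks in between were not seen.
- **Last checks that agreed:** the scene view shows the knob upright, about 1 px from where it should be when fully home. The gripper was clear of everything and the wrist force was near zero.
- **Check that was inconclusive:** comparing top pictures from before and after for the trays and the jar gave a similar mean difference of 11–12 levels at all three. I put that down to changed lighting and shadow. I did not look at the new top picture itself. The tool path stayed clear of all three, and no unexpected forces showed.

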